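# Sort the bench: trays into the dock, bottles into the drawer

### The arm

A 6-joint arm with a two-finger parallel gripper is mounted at the origin on the work surface. World frame = base frame: x ahead of the robot, y to its left, z up, the work surface at z = 0. Lengths are in m, angles in rad, forces in N, time in s.
With the tool pointing down it reaches from about 0.35 to 0.975 m from the base axis. Payload 7.1 kg.
Tool frame: the origin (TCP) lies midway between the tips of the shut fingers; the grasp point (between the pads) lies 19 mm behind it; z points along the fingers, y is the line along which they close (so a half turn about z gives the same grasp; the last joint's range is limited). The gripper opens to 88 mm and grips with 3 to 60 N. Pads are 20 mm wide; open, the fingers measure 115 mm over their backs; the gripper's body (75 mm by 178 mm) begins 61 mm behind the grasp point.
Start: joints at [1.315, 0.423, 1.63, -0, 1.089, -0.019], TCP at [0.147, 0.608, 0.223] pointing down, gripper open.
Joint ranges: [-3, 3], [-0.9, 2.11], [0.09, 2.58], [-1.31, 4.45], [0.11, 2.69], [-2.54, 2.54]. Speed limits (rad/s): [2.39, 2.39, 3.01, 3.14, 3.14, 3.14].

### API

Orientations are given as a unit quaternion [w, x, y, z].
In Python, from station import move_pose, movel, movej, command_gripper, wait, inverse_kinematics, read_camera, camera_info, MotionError, job_done, get_time, get_joint_pos, get_qvel, get_effort, get_tcp_pos, get_ee_rot, get_ft_force, get_ft_torque, get_grip_width, get_finger_force gives the robot as it stands. Calls block until the motion is done:
- move_pose(position, orientation): joint-space move of the TCP to a pose.
- movel(position, frame=None, v=0.15, until_force=None): straight line of the TCP; frame=None keeps the orientation; v is the mean speed in m/s. With until_force (N) it stops when the force on the tool has changed by that much, and returns True; else False.
- movej(angles): joint-space move.
- command_gripper(opening): opening from 0.0 (shut) to 1.0 (fully open); the grip force is fixed at half the most; returns when the fingers have stopped.
- wait(seconds).
- inverse_kinematics(position, orientation): joint angles nearest the present ones, or None.
- read_camera(name): name is "scene" or "top"; returns the picture (384x512x3 uint8, red, green, blue); there is no depth.
- camera_info(name): a dict with "intrinsics" (3x3 intrinsics, pixels), "dist" ([k1, k2, p1, p2, k3] as OpenCV has them; the pictures are not rectified), "T" (4x4, takes a point from camera to world coordinates). Camera axes: x right, y up, looking along -z (the intrinsics and any distortion apply to the point x, -y, -z); pixel columns grow to the right and rows downward; lengths in m; the calibration is good to about 2 mm. A picture is of the moment at which its call begins. camera_info takes no time and is no camera call.
A pose or a line that the arm cannot do raises MotionError and nothing moves.
- job_done(): hands the job in; it is judged then, once.
Readings, each from a call of its own:
- get_time(): time.
- get_joint_pos(): joint angles.
- get_qvel(): joint speeds.
- get_effort(): joint torques, N m.
- get_tcp_pos(): TCP position.
- get_ee_rot(): TCP orientation.
- get_ft_force(): force on the tool from outside, world axes, zero at the start.
- get_ft_torque(): the same for the moment, N m.
- get_grip_width(): opening from 0.0 (shut) to 1.0 (fully open).
- get_finger_force(): force on a finger pad.
Only numpy, scipy, OpenCV 4.12 (cv2) and the standard library are available. Lean on these libraries where they do the work, as an engineer would, in place of code of your own. Each camera call takes 0.05 s, during which the arm holds its last target. There are 200 camera calls.

### The job

Clear up this lab bench by sorting what was left on it: slide the two white trays along the bench, without lifting them, one behind the other fully into the aluminium dock, and stand the two capped bottles upright in the open drawer. Leave the conical flask, the tube rack and the pipette where they are.

Things in the scene. Friction and masses are not known exactly. Their poses are not given: they have to be found in the camera images.
- tray_a: white plastic open tray with a raised rim, one of two alike: outside 130 mm (its x) by 92 mm (its y), 35 mm high, walls and floor about 6 mm, so the recess is 118 x 80 mm and 29 mm deep; about 0.18 kg; too wide to grasp, hook or push it. Origin: centre of its underside, z up
- tray_b: white plastic open tray with a raised rim, one of two alike: outside 130 mm (its x) by 92 mm (its y), 35 mm high, walls and floor about 6 mm, so the recess is 118 x 80 mm and 29 mm deep; about 0.18 kg; too wide to grasp, hook or push it. Origin: centre of its underside, z up
- bottle_a: upright amber glass reagent bottle, one of two alike: cylinder 52 mm in diameter up to z = 70 mm, shoulder narrowing to a neck, then a black screw cap 38 mm in diameter from z = 90 to 120 mm; 0.2 kg or so. Origin: centre of its underside, z up
- bottle_b: upright amber glass reagent bottle, one of two alike: cylinder 52 mm in diameter up to z = 70 mm, shoulder narrowing to a neck, then a black screw cap 38 mm in diameter from z = 90 to 120 mm; 0.2 kg or so. Origin: centre of its underside, z up
- dock: fixed aluminium dock: three walls on the bench, no floor or roof, 8 mm thick, 30 mm high. Inside 146 mm wide (x -73 to 73) and 200 mm deep (y from the open mouth at -100 to the back wall's inner face at +100 mm). Trays enter along its +y, their x along its x; the two fill 184 of the 200 mm. Origin: centre of the inside, bench level
- drawer_floor (a point): on the drawer's inner floor, 12 mm above the bench, at mid front panel (inner face). x points into the chest, z up. The open part runs from x = 0 to x = the drawer joint's value, where the fixed chest (90 mm high, 220 mm wide) begins and roofs the rest. Inner width 170 mm (y -85 to 85). Front panel 10 mm thick, top 56 mm above this point; sides 45 mm; 12 mm pull lip in front
- drawer (a joint): how far the drawer is pulled out (m), 0 = shut, at most 0.18; starts 0.13 to 0.17 and slides stiffly
- flask: bystander: amber glass conical flask with a black stopper, base 56 mm in diameter, 109 mm high, narrowing to a 22 mm neck above 72 mm. Origin: centre of its underside
- tube_rack: bystander: grey tube rack 55 mm (its x) by 120 mm (its y), 72 mm high with its tubes. Origin: centre of its underside
- pipette: bystander: pipette lying down along its x, from x = -115 mm (plunger) to x = 105 mm (tip), at most 36 mm wide, 22 mm high. Origin: on its axis line, at bench level

How it is judged:
By the outcome, as a careful person would: the job done as asked, in the order asked, and still so for the second after the job is handed in, with the robot touching nothing.
It also fails if it takes over 72 s, if anything falls off the work surface, if the arm or the gripper's body presses on something with over 40 N, if the wrist force passes 120 N, or if a joint passes its speed limit or range.

## Working session

There is one attempt and no reset: what is moved stays moved. The work goes in short steps, each a Python script; the robot and the scene stay as the last script left them, time stands still between calls to the robot, and variables do not carry over. Pictures are saved under pics/ and viewed, at most 10 in all, crops included, and the job is handed in when it is done.

```bash
mkdir -p pics; ls
python3 - <<'E'
from station import *
import cv2, numpy as np
print(get_time(), get_tcp_pos(), get_ee_rot())
for n in("scene","top"):
    im=read_camera(n); np.save(f"pics/{n}0.npy",im); cv2.imwrite(f"pics/{n}0.png",cv2.resize(im[:,:,::-1],(800,600),interpolation=cv2.INTER_CUBIC))
    c=camera_info(n); print(n,np.round(c["intrinsics"],1).tolist(),c["dist"],np.round(c["T"],3).tolist())
E
```

```text
pics
0.0 [0.14645887 0.60704049 0.22191609] [-8.38784919e-05  1.18103217e-01  9.93001044e-01 -7.41580746e-04]
scene [[351.4, 0.0, 261.5], [0.0, 351.4, 189.8], [0.0, 0.0, 1.0]] [-0.02100182  0.          0.          0.          0.        ] [[-0.731, -0.413, 0.543, 1.128], [0.682, -0.449, 0.578, 0.618], [0.005, 0.792, 0.61, 0.693], [0.0, 0.0, 0.0, 1.0]]
top [[409.9, 0.0, 252.4], [0.0, 409.9, 190.8], [0.0, 0.0, 1.0]] [-0.02277727  0.          0.          0.          0.        ] [[-0.016, 0.986, -0.165, 0.347], [-1.0, -0.017, -0.005, -0.0], [-0.007, 0.165, 0.986, 1.281], [0.0, 0.0, 0.0, 1.0]]
```

View pics/scene0.png

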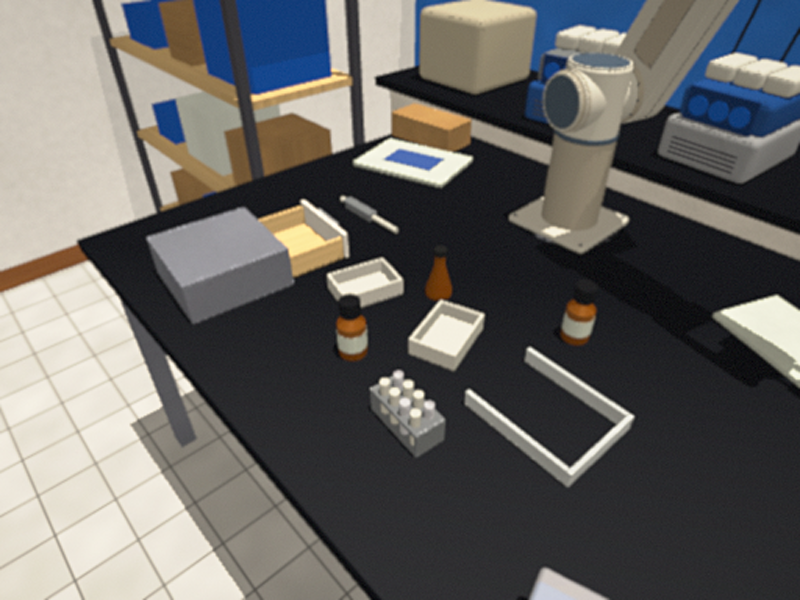

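View pics/top0.png

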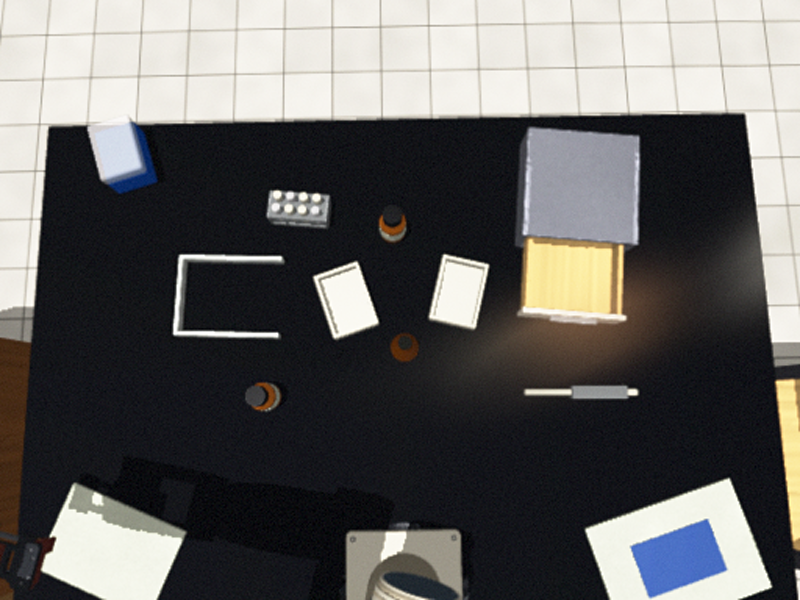

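Scene view (800x600 scale): drawer at (300,240), trays at (365,285) and (447,335), bottles at (350,330) and (580,315), dock at (550,415). In the top view the dock opens to image right (−y). The trays are at (347,300) and (459,291), with the flask between them at (404,347). The bottle caps are at (392,215) and (258,396).

```bash
cat > h.py <<'E'
import numpy as np, cv2
from station import *
CI={n:camera_info(n) for n in("scene","top")}
def rays(n,uv):
    c=CI[n]; p=cv2.undistortPoints(np.float64(uv).reshape(-1,1,2),np.float64(c["intrinsics"]),np.float64(c["dist"])).reshape(-1,2)
    T=np.array(c["T"]); d=np.c_[p[:,0],-p[:,1],-np.ones(len(p))]@T[:3,:3].T
    return T[:3,3],d/np.linalg.norm(d,axis=1)[:,None]
def plane(n,uv,z):
    o,d=rays(n,uv); return o+d*((z-o[2])/d[:,2])[:,None]
def tri(a,b):  # top px, scene px -> points, gaps
    o1,d1=rays("top",a); o2,d2=rays("scene",b); P=[];g=[]
    for x,y in zip(d1,d2):
        s=np.linalg.lstsq(np.c_[x,-y],o2-o1,rcond=None)[0]
        p,q=o1+s[0]*x,o2+s[1]*y; P.append((p+q)/2); g.append(np.linalg.norm(p-q))
    return np.array(P),np.array(g)
def blobs(mask,amin=60):
    n,l,s,c=cv2.connectedComponentsWithStats(mask.astype(np.uint8)); return [(l==i,s[i],c[i]) for i in range(1,n) if s[i][4]>amin]
def amber(im):
    h=cv2.cvtColor(im,cv2.COLOR_RGB2HSV); return (h[...,0]<16)&(h[...,1]>150)&(h[...,2]>50)
def white(im): return (im.min(2)>110)
def quad(m):
    c=max(cv2.findContours(m.astype(np.uint8),cv2.RETR_EXTERNAL,cv2.CHAIN_APPROX_NONE)[0],key=cv2.contourArea)
    h=cv2.convexHull(c)
    return cv2.boxPoints(cv2.minAreaRect(h)),cv2.approxPolyDP(h,4,True).reshape(-1,2)
E
python3 - <<'E'
from h import *
np.set_printoptions(precision=4,suppress=True)
ims={n:np.load(f"pics/{n}0.npy") for n in("top","scene")}
for n,im in ims.items():
    print(n)
    roi=np.zeros(im.shape[:2],bool)
    if n=="top": roi[80:290,100:420]=1
    else: roi[120:320,190:420]=1
    for m,s,c in blobs(amber(im)&roi,20): print(" amber",s.tolist(),c)
    for m,s,c in blobs(white(im)&roi,40):
        b,q=quad(m); print(" white",s.tolist(),c,"q",q.tolist())
        if n=="top" and s[4]>700 : 
            P=plane(n,b,.035); print("   box",P[:,:2].tolist(),[np.linalg.norm(P[i]-P[i-1]) for i in(0,1)])
def crop(n,x0,y0,w,h):
    c=ims[n][y0:y0+h,x0:x0+w,::-1]; c=cv2.convertScaleAbs(c,alpha=1.3,beta=25); return cv2.resize(c,(400,300),interpolation=cv2.INTER_CUBIC)
# all crops 80x60 px -> x5
cv2.imwrite("pics/m1.png",np.vstack([np.hstack([crop("top",325,150,80,60),crop("scene",155,120,80,60)]),np.hstack([crop("top",205,120,80,60),crop("scene",190,180,80,60)])]))
cv2.imwrite("pics/m2.png",np.vstack([np.hstack([crop("top",105,155,80,60),crop("scene",330,215,80,60)]),np.hstack([crop("top",130,220,80,60),crop("scene",330,170,80,60)])]))
E
```

```text
top
 amber [242, 137, 18, 14, 112] [250.625  144.4018]
 amber [250, 214, 18, 17, 184] [258.2011 223.125 ]
 amber [162, 245, 14, 18, 103] [170.    253.534]
 white [334, 82, 75, 75, 5020] [371.9612 118.8627] q [[339, 82], [408, 87], [407, 156], [334, 149]]
   box [[0.6795744364429918, -0.24697370033921293], [0.9104895932611027, -0.2758148099065886], [0.8868032070501088, -0.5179956329729962], [0.656920954152387, -0.48184889987420193]] [np.float64(0.2359651237291046), np.float64(0.2327093020259614)]
 white [171, 122, 40, 20, 584] [190.1764 131.5103] q [[173, 122], [210, 125], [208, 141], [171, 138]]
 white [332, 153, 69, 55, 2829] [365.4489 181.5179] q [[338, 154], [398, 157], [400, 204], [373, 207], [332, 201]]
   box [[0.5100412426212961, -0.23652867416778423], [0.6721431839482599, -0.2555089300768082], [0.653447608829401, -0.46756092645465114], [0.4919044496296747, -0.44412537345246567]] [np.float64(0.20838745838921158), np.float64(0.16320934255226457)]
 white [111, 163, 70, 54, 664] [138.0361 187.8328] q [[180, 164], [177, 216], [111, 214], [115, 163]]
 white [274, 163, 39, 48, 1311]
[... 1377 characters left out ...]
, [369, 160]]
 white [209, 165, 49, 31, 981] [234.472  179.7248] q [[257, 178], [257, 187], [231, 195], [215, 190], [209, 175], [245, 165]]
 white [262, 192, 48, 44, 1380] [285.2217 213.2232] q [[281, 192], [309, 200], [291, 235], [262, 225], [262, 215]]
 white [361, 203, 19, 13, 156] [369.359  209.7564] q [[379, 205], [374, 215], [361, 210], [362, 203]]
 white [216, 213, 19, 13, 167] [225.4192 219.8024] q [[234, 215], [229, 225], [217, 222], [216, 215]]
 white [298, 222, 108, 89, 1973] [356.3213 268.6315] q [[338, 222], [405, 266], [364, 310], [298, 258], [299, 249]]
 white [237, 237, 48, 43, 975] [260.5733 258.5118] q [[253, 237], [277, 257], [283, 270], [267, 279], [257, 277], [237, 249]]
```

View pics/m1.png

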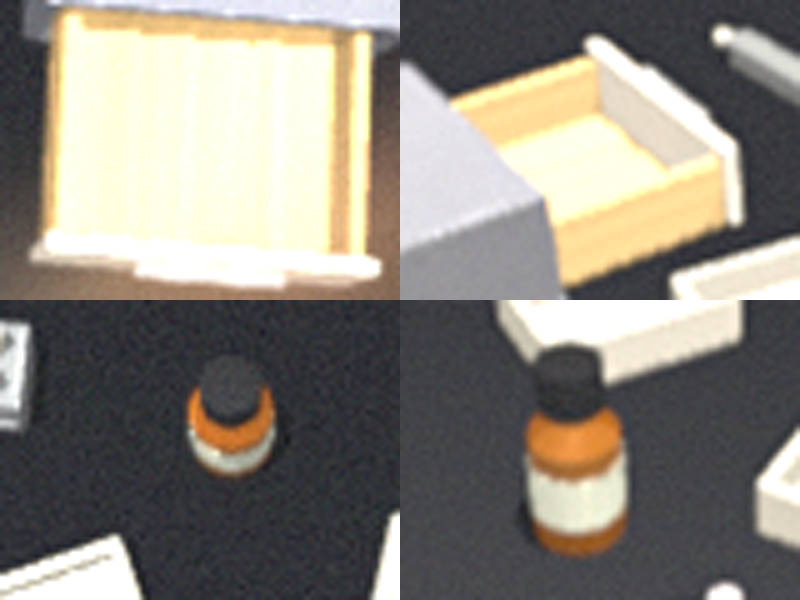

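View pics/m2.png

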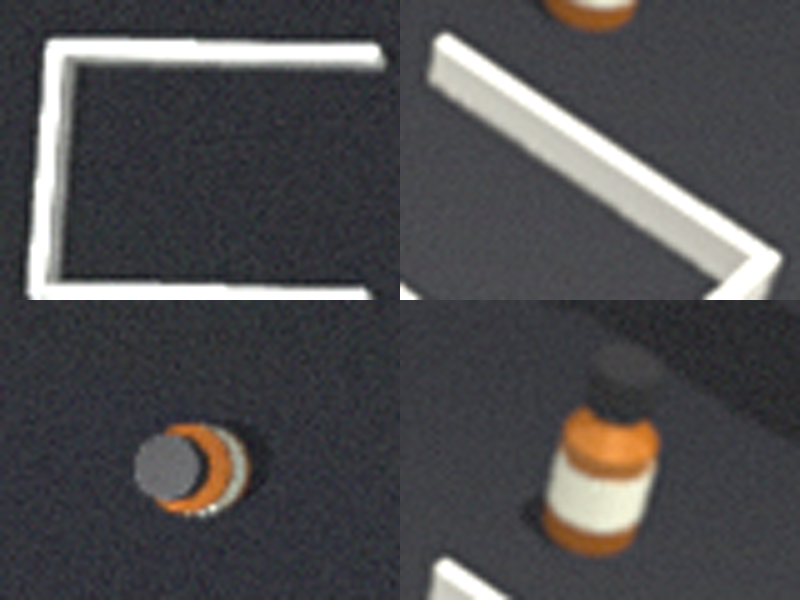

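The crops show clear cap tops: bottle_a at top (231,387) and scene (570,363), bottle_b at top (168,467) and scene (632,365), all in crop pixels. The drawer panel edges and dock corners are also readable. I'll triangulate these next.

Run:
```python
from h import *
np.set_printoptions(precision=4,suppress=True)
f=lambda u,v,x0,y0:((u+.5)/5-.5+x0,(v+.5)/5-.5+y0)
g=lambda u,v:((u+.5)/1.5625-.5,(v+.5)/1.5625-.5)
N=["capA","capB","panel +y","panel -y","dockback+x","dockback-x","mouth-x","mouth+x","tray1 corner","flaskbase"]
t=[f(231,87,205,120),f(168,167,130,220),f(48,232,325,150),f(380,258,325,150),(115,163),(111.5,214),(177.5,213),(180.5,164)]
s=[f(170,63,190,180),f(232,65,330,170),f(322,152,155,120),f(188,40,155,120),g(572,472),g(630,417),g(530,350),g(470,392)]
P,gp=tri(t,s)
for n,p,q in zip(N,P,gp): print(n,p,"gap %.4f"%q)
# azimuth-plane intersection of amber masks+labels for axis
def az(n,uv):
    o,d=rays(n,[uv]); return o[:2],d[0,:2]
for nm,a,b in (("A",(250.8,140),(225,213)),("B",(168,253.5),(369.3,208)),("flask",(258.2,223.1),(280.5,179.7))):
    o1,d1=az("top",a);o2,d2=az("scene",b); k=np.linalg.solve(np.c_[d1,-d2],o2-o1); print(nm,o1+k[0]*d1)
# dock, outer top corners on z=.03
D=plane("top",t[4:8],.03); print("dock",D[:,:2])
# tray corners, from both views, z=.035
print("tray1 top",plane("top",[[228,167],[241,207],[214,216],[201,176]],.035)[:,:2])
T1,g1=tri([(228.,167),(241.,207)],[g(447,302),g(485,318)]); print("t1 3d",T1,g1)
T2,g2=tri([(283.,163),(312.,169)],[g(328,278),g(386,259)]); print("t2 3d",T2,g2)
print("rack",plane("top",[[173,122],[210,125],[208,141],[171,138]],.072)[:,:2])
print("panel z.068",plane("top",t[2:4],.068), "rims z.057",plane("top",[f(*p,325,150) for p in((52,225),(68,25),(335,250),(340,40),(350,250),(372,250))],.057)[:,:2])
print("chest edge z.09",plane("top",[f(30,35,325,150),f(375,48,325,150)],.09))
print("joint0",get_joint_pos())
# reach/yaw check
from scipy.spatial.transform import Rotation as R
def q(yaw):  # tool down, tool y at world angle yaw
    c=np.array([[np.sin(yaw),np.cos(yaw),0],[-np.cos(yaw),np.sin(yaw),0],[0,0,-1]]).T
    return None
```

```text
capA [0.6997 0.0095 0.1182] gap 0.0067
capB [0.3666 0.2621 0.1201] gap 0.0083
panel +y [ 0.5284 -0.2374  0.0686] gap 0.0044
panel -y [ 0.5074 -0.4325  0.072 ] gap 0.0079
dockback+x [0.65   0.4383 0.0337] gap 0.0077
dockback-x [0.4915 0.4433 0.0262] gap 0.0028
mouth-x [0.4884 0.2416 0.0289] gap 0.0114
mouth+x [0.6415 0.2352 0.0293] gap 0.0143
A [0.695  0.0074]
B [0.369  0.2668]
flask [ 0.4544 -0.0104]
dock [[0.6527 0.4361]
 [0.4917 0.4406]
 [0.4914 0.2367]
 [0.6456 0.2294]]
tray1 top [[0.6322 0.0802]
 [0.506  0.0412]
 [0.4798 0.1239]
 [0.6051 0.1642]]
t1 3d [[0.5938 0.0993 0.1168]
 [0.4824 0.0805 0.0106]] [0.0623 0.0938]
t2 3d [[ 0.6448 -0.0994  0.0771]
 [ 0.5687 -0.1271  0.0954]] [0.0334 0.1157]
rack [[0.769  0.2467]
 [0.7571 0.1324]
 [0.7062 0.1385]
 [0.7179 0.252 ]]
panel z.068 [[ 0.5301 -0.2391  0.068 ]
 [ 0.511  -0.4369  0.068 ]] rims z.057 [[ 0.536  -0.2439]
 [ 0.6601 -0.2599]
 [ 0.5178 -0.414 ]
 [ 0.6478 -0.4266]
 [ 0.5176 -0.4231]
 [ 0.5174 -0.4364]]
chest edge z.09 [[ 0.6459 -0.2299  0.09  ]
 [ 0.6344 -0.4356  0.09  ]]
joint0 [ 1.315   0.4237  1.6306 -0.      1.0886 -0.019 ]
```

Bottle caps measure z≈0.119, the panel top 0.070 and the dock top 0.030. All three agree with the text. Next I'll refine the dock and tray fits with a check, then dock the first tray.

```bash
cat >> h.py <<'E'
def Q(deg):
    a=np.radians(deg+90)/2; return [0,np.cos(a),np.sin(a),0]
def fit(m,z,n="top"):
    c=max(cv2.findContours(m.astype(np.uint8),cv2.RETR_EXTERNAL,cv2.CHAIN_APPROX_NONE)[0],key=len).reshape(-1,2)
    P=plane(n,c,z)[:,:2]; (cx,cy),(w,h),a=cv2.minAreaRect(np.float32(P*1000))
    return np.array([cx,cy])/1000,(w,h),a
def hook(c,yaw,dockyaw,way,vend=.05):
    """enter recess at c, open against walls, turn to dockyaw, pull via way; last leg until contact"""
    command_gripper(.8)
    move_pose([*c,.10],Q(yaw)); movel([*c,.014],v=.12)
    command_gripper(1.0); print("grip",get_grip_width(),get_ft_force())
    move_pose([*c,.014],Q(dockyaw))
    for w in way[:-1]: movel([*w,.014],v=.15)
    hit=movel([*way[-1],.014],v=vend,until_force=8); print("hit",hit,get_tcp_pos(),get_ft_force(),get_time())
E
python3 - <<'E'
from h import *
np.set_printoptions(precision=4,suppress=True)
im=np.load("pics/top0.npy"); B=blobs(white(im),600)
for m,s,c in B:
    if 105<s[0]<330 and 155<s[1]<175: print(s.tolist(),fit(m,.03 if s[0]<150 else .035))
P,g=tri([[228,167],[241,207],[214,216],[201,176]],[(281-.0,192),(309,200),(291,229),(262,215)][0:0] or [(262,215),(281,192),(309,200),(291,229)]); print("t1",P,g)
P,g=tri([[283,163],[274,202],[303,210],[312,169]],[(257,178)]*0 or [(230,187),(257,178),(245,165),(209,175)]); print("t2",P,g)
for p,y in (((.556,.102),18),((.568,-.121),-14),((.568,.42),-1.6),((.574,-.384),-95.5),((.368,.2645),-60),((.6974,.0085),-90)):
    print(p,inverse_kinematics([*p,.014],Q(y)))
E
```

```text
[111, 163, 70, 54, 664] (array([0.5685, 0.3372]), (210.07752990722656, 165.44337463378906), 87.95699310302734)
[274, 163, 39, 48, 1311] (array([ 0.5683, -0.1208]), (94.16619873046875, 134.3803253173828), 75.91560363769531)
[201, 167, 41, 50, 1312] (array([0.5552, 0.1024]), (134.39071655273438, 94.09043884277344), 18.324316024780273)
t1 [[0.6281 0.0825 0.0417]
 [0.5059 0.0415 0.0342]
 [0.4777 0.1259 0.0381]
 [0.6026 0.1683 0.0321]] [0.0075 0.0008 0.0058 0.0096]
t2 [[ 0.6264 -0.0787  0.0521]
 [ 0.5172 -0.058   0.0401]
 [ 0.4916 -0.1462  0.0353]
 [ 0.6182 -0.1782  0.0379]] [0.0314 0.0053 0.0054 0.0062]
(0.556, 0.102) [ 0.1604  0.6504  1.8586 -0.      0.6326 -0.1538]
(0.568, -0.121) [-0.2304  0.6645  1.8233 -0.      0.6538  0.014 ]
(0.568, 0.42) [ 0.6199  0.7918  1.5196 -0.      0.8302  0.6478]
(0.574, -0.384) [-0.6068  0.7744  1.5599 -0.      0.8073  1.0599]
(0.368, 0.2645) [ 0.5969  0.559   2.1042 -0.      0.4784  1.6441]
(0.6974, 0.0085) [-0.0049  0.7819  1.5425 -0.      0.8172  1.5659]
```

```bash
cat >> h.py <<'E'
C=np.array([.5683,.333]); DY=-2.0; d=np.array([.035,.9994])
def dk(y): return C+y*d
def unhook(back):
    t=np.array(get_tcp_pos()); p=t[:2]-back*d; movel([*p,.014],v=.05); command_gripper(.8); movel([*p,.16],v=.2)
def snap(n,f,x0=0,y0=0,w=512,h=384):
    im=read_camera(n); np.save(f"pics/{f}.npy",im); c=im[y0:y0+h,x0:x0+w,::-1]; k=min(800/w,600/h)
    cv2.imwrite(f"pics/{f}.png",cv2.resize(c,None,fx=k,fy=k,interpolation=cv2.INTER_CUBIC)); return im
E
python3 - <<'E'
from h import *
np.set_printoptions(precision=4,suppress=True)
hook((.5552,.1024),18.3,DY,[(.5605,.145),dk(-140),dk(55),dk(100)])
unhook(.004); print(get_time())
move_pose([.568,-.121,.2],Q(-14)); print(get_time())
im=snap("top","t1")
E
```

```text
grip 0.9998978215041345 [-0.0541  0.7383  0.8245]Traceback (most recent call last):
  File "<stdin>", line 3, in <module>
  File "h.py", line 37, in hook
    for w in way[:-1]: movel([*w,.014],v=.15)
                       ~~~~~^^^^^^^^^^^^^^^^^
station.MotionError: the arm cannot follow that straight line within its joint ranges
```

The failure was a units slip in my `dk` (mm against m). Nothing moved on that call, so I'll continue from the first waypoint.

```bash
sed -i 's/return C+y\*d/return C+y\/1000*d/' h.py
python3 - <<'E'
from h import *
np.set_printoptions(precision=4,suppress=True)
print(get_tcp_pos(),get_time())
for w in (dk(-140),dk(55)): movel([*w,.014],v=.15)
print(movel([*dk(100),.014],v=.05,until_force=8),get_tcp_pos(),get_ft_force(),get_time())
unhook(.004); print(get_time())
move_pose([.568,-.121,.2],Q(-14)); print(get_time())
snap("top","t1")
E
```

```text
[0.5603 0.1452 0.0139] 5.1833
True [0.571  0.4185 0.0136] [ 1.3645 -2.1475  2.2935] 7.75
9.3833
11.325
```

View pics/t1.png

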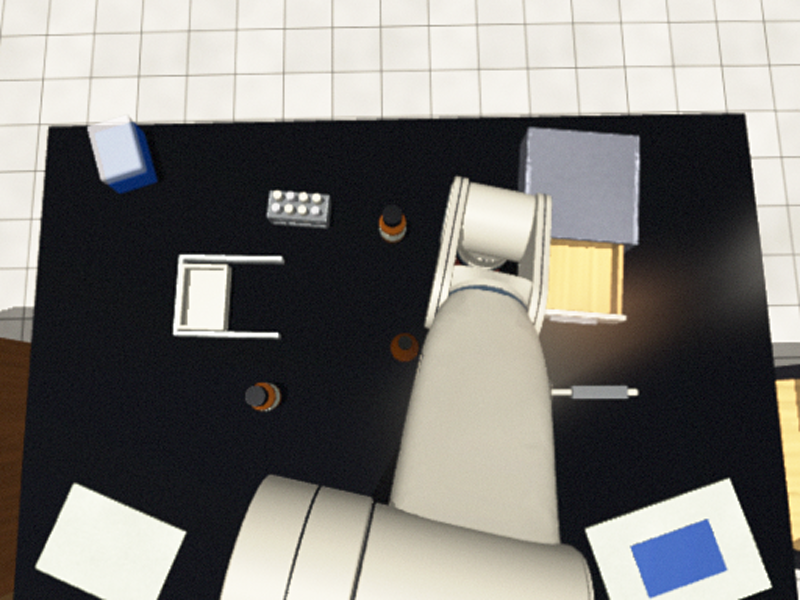

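The first tray is fully in and square against the dock's back wall, at (207,297). Nothing else moved. Next is the second tray, passed between the flask and bottle_a.

Run:
```python
from h import *
np.set_printoptions(precision=4,suppress=True)
hook((.5683,-.1208),-14,DY,[(.573,-.07),(.575,.06),dk(-160),dk(-40),dk(10)])
unhook(.004); print(get_time())
move_pose([.6974,.0085,.22],Q(-90)); print(get_time())
snap("top","t2")
```

```text
grip 1.000681309602145 [-0.6238 -0.3197  0.6224]
hit True [0.5679 0.3266 0.0138] [ 0.5501 -3.2263  3.0181] 17.8167
19.45
20.75
```

View pics/t2.png

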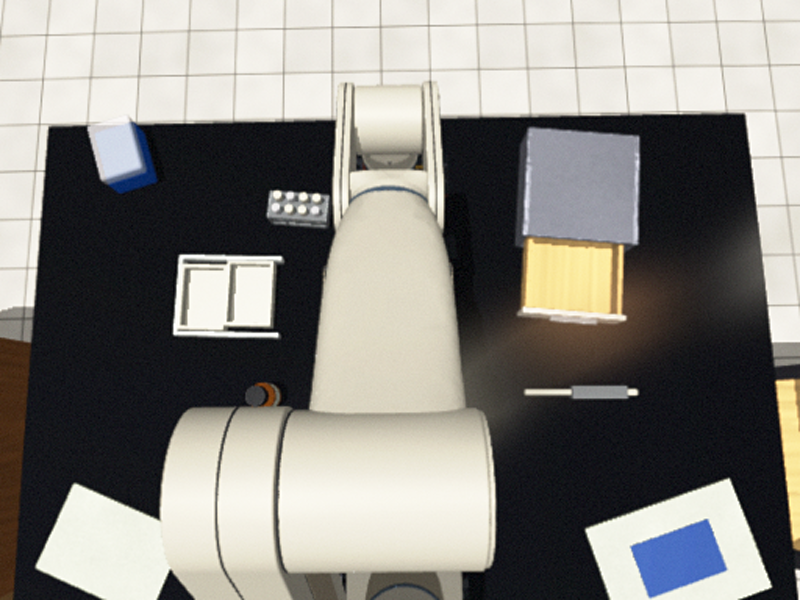

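Both trays are in the dock, with the second touching the first and its rear edge about 16 mm inside the mouth. Now bottle_a goes to the −y side of the drawer.

```bash
cat >> h.py <<'E'
def bottle(p,yaw,dst):
    command_gripper(1.0); move_pose([*p,.19],Q(yaw)); hit=movel([*p,.089],v=.12,until_force=10); 
    command_gripper(0.3); w=get_grip_width(); print("pick",hit,"w mm",w*88,get_finger_force(),get_time())
    assert 30<w*88<46
    movel([*p,.24],v=.2); move_pose([*dst,.24],Q(-95.5)); movel([*dst,.118],v=.15)
    h=movel([*dst,.09],v=.03,until_force=4); print("down",h,get_tcp_pos(),get_ft_force(),get_time())
    command_gripper(.75); movel([*dst,.25],v=.2); print(get_time())
E
python3 - <<'E'
from h import *
np.set_printoptions(precision=4,suppress=True)
bottle((.6974,.0085),-90,(.574,-.384))
move_pose([.3678,.2645,.24],Q(-60)); print(get_time())
im=snap("top","b1"); a=cv2.resize(im[130:220,305:425,::-1],(400,300),interpolation=2)
im=snap("scene","b1s"); b=cv2.resize(im[110:200,140:260,::-1],(400,300),interpolation=2)
cv2.imwrite("pics/b1m.png",np.hstack([a,b]))
E
```

```text
pick False w mm 37.649631109565185 29.999628961086273 23.3667
down True [ 0.574  -0.3836  0.1006] [0.2106 1.2358 3.4626] 27.3833
28.9167
31.3333
```

View pics/b1m.png

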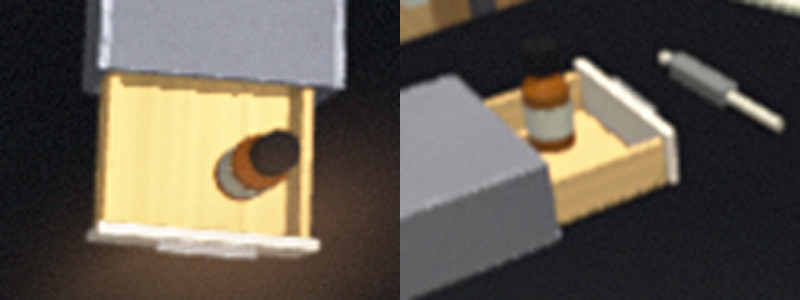

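Bottle_a stands upright on the drawer floor at crop (240,175). It touched down at TCP 0.1006, which puts the floor at 12 mm as expected. Bottle_b goes next.

Run:
```python
from h import *
np.set_printoptions(precision=4,suppress=True)
bottle((.3678,.2645),-60,(.581,-.301))
move_pose([.35,.5,.3],Q(-60)); print(get_time())
im=snap("top","b2"); a=cv2.resize(im[:,:,::-1],(400,300),interpolation=2)
im=snap("scene","b2s"); b=cv2.resize(im[110:200,140:260,::-1],(400,300),interpolation=2)
cv2.imwrite("pics/b2m.png",np.hstack([a,b]))
```

```text
pick False w mm 37.777991968287395 29.999766647815704 34.1167
down True [ 0.5809 -0.3013  0.1006] [ 1.0136 -0.7021  2.1558] 38.775
40.3083
43.2417
```

View pics/b2m.png

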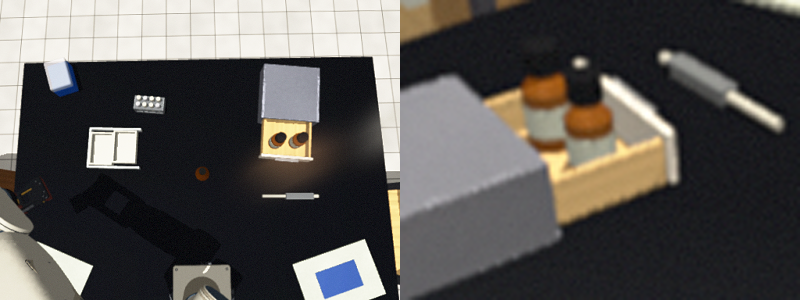

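The trays are in the dock at (115,148). Both bottles stand upright in the drawer at (278,140) and (298,140). The flask, rack and pipette look unmoved, so I'm handing in.

```bash
python3 -c "
from station import *
print(job_done(),get_time())"
```

```text
the job is handed in; nothing more can be done
the job is handed in; nothing more can be done
```

Job handed in at about 43 s: both trays are fully in the dock, both bottles stand upright in the drawer, and the last pictures show the flask, tube rack and pipette where they were.

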